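# Finish a craft gift: pencil box and child-safe bead tub

### The arm

A 6-joint arm with a two-finger parallel gripper is mounted at the origin on the work surface. World frame = base frame: x ahead of the robot, y to its left, z up, the work surface at z = 0. Lengths are in m, angles in rad, forces in N, time in s.
With the tool pointing down it reaches from about 0.275 to 0.825 m from the base axis. Payload 5.2 kg.
Tool frame: the origin (TCP) lies midway between the tips of the shut fingers; the grasp point (between the pads) lies 19 mm behind it (hold_point_z is the z of the grasp point in the tool frame, in m); z points along the fingers, y is the direction in which the jaws open and shut (so a half turn about z gives the same grasp; the last joint's range is limited). The gripper opens to 93 mm and grips with 3 to 60 N. Pads are 15 mm wide; open, the fingers measure 128 mm over their backs; the gripper's body (75 mm by 188 mm) begins 65 mm behind the grasp point.
Start: joints at [-1.352, 0.259, 1.535, -0, 1.348, -0.203], TCP at [0.225, -0.502, 0.219] pointing down, gripper open.
Joint ranges: [-3.14, 3.14], [-0.91, 2.08], [0.19, 2.58], [-1.22, 4.36], [0.22, 2.71], [-3.12, 3.12]. Speed limits (rad/s): [2.57, 2.57, 3.14, 3.14, 3.14, 3.14].

### API

Orientations are given as a unit quaternion [x, y, z, w].
In Python, from plant import * gives the robot as it stands. The module is installed in compiled form; this text tells all that it offers.
- The arm moves only by the tool drive_tool, never from a script. Its argument "plan" is a list that holds one entry, the list of rows, each a list of 7 numbers: the turn, a rotation vector about the tool's x, y, z in degrees, then the shift along the tool's x, y, z in mm, then the finger opening in mm, from 0 to 93. A call has 1 to 5 rows; each row is the pose to reach, as a shift and turn from the pose commanded when the call began, along the tool's axes at that moment; what a row does not reach only later rows make up. A row lasts 1/12 s, in which the tool goes at most 41.7 mm and 7.16 degrees, less where a joint would pass 70% of its speed; a pose out of reach is approached as far as the arm can. A call with a gripper value outside its range is refused whole. The fingers move at their own pace and stop on an object; "squeeze" is the grip in N (left out, the last holds). Time passes only in rows, so rows that repeat a pose let the fingers close. It gives the time, the measured TCP pose, the force and the opening at its end, in the units of the state.
- observe(): the state, without advancing time (a new reading comes with each control period).
- grab_frame(name): name is "scene" or "top"; returns a dict with "color" (400x640x3 uint8, red, green, blue), "fx", "fy", "cx", "cy" (pixels), "R" (3x3) and "t" (3): a world point X has camera coordinates R X + t. Camera axes: x right, y down, z forward; pixel columns grow to the right and rows downward; lengths in m; the calibration is good to about 2 mm. A picture is of the moment at which its call begins. There is no depth.
- finish_job(): hands the job in, once; it reports no verdict.
The state is a dict: "time": time; "joint_positions": joint angles; "joint_velocities": joint speeds; "joint_efforts": joint torques, N m; "tcp_pos": TCP position; "tcp_rot": TCP orientation; "ft_force": force on the tool from outside, world axes, zero at the start; "torque": the same for the moment, N m; "finger_gap": finger opening in m.
Only numpy, scipy, OpenCV 4.12 (cv2) and the standard library are available. Lean on these libraries where they do the work, as an engineer would, in place of code of your own. Each camera call takes 0.05 s, during which the arm holds its last target.

### The job

Finish this craft gift for the charity boxes: press the release tab while sliding the wooden pencil box's cover wide open, put every loose bit of stationery that is on the table (eraser, sharpener, stamp, lead case, memo pad, as many as are there) into the box, then press and slide the cover fully home so that the tab springs up locked. Also make the bead tub child-safe, at whatever point you like: press its cap down and turn it clockwise until the pointer is up against the block. Leave the other things on the table where they are.

Things in the scene. Friction and masses are not known exactly. Their poses are not given: they have to be found in the camera images.
- case_in (a point): wooden pencil box, fixed; point: centre of its inner floor, 6 mm above the table. Its y axis (within 0.3 rad of robot's left) runs along the box. Outside 98 mm (x) x 212 mm (y), inside 86 x 200 mm, walls 6 mm, wall tops and cover's underside 52 mm above the table
- cover (a joint): how far (m) the darker 8 mm thick, 212 mm long cover has slid towards the box's +y: 0 home, 0.125 stop (inside then open from the -y end to 19 mm past the middle). Rubs with 2 N, stays where left. Catch teeth lock it, both ways, at 0 (1 mm play), near 40 and near 80 mm unless the tab is held at least 4 mm down while sliding either way
- tab (a joint): how far (m) the spring tab on the cover is pressed down: 0 up, 0.006 fully down; 2 N to start, 5.4 N fully down, springs up by itself; let go under a tooth, it stays part-way down
- tab_rib (a point): top of the grip rib on the grey tab at mid-cover, 82.5 mm above the table with the tab up; travels with the cover, axes as the box. Rib 10 mm thick along box y (sliding direction), 30 mm wide, 16 mm above a flat tab plate 34 (x) x 60 mm (y) that it crosses at the middle: it can be pinched from above, fingertips pushing on the plate either side
- cap_top (a point): centre of the top of the white ribbed cap (52 mm across, 26 mm high, top 94 mm above the table) on a fixed white tub 76 mm across, shoulder at 56 mm. Spins freely unless pressed; fully pressed (8 mm, 3.3 N to start, 7.7 N at the end, springs back) it catches the inner cap after at most 1.0 rad of idle turn and carries it along; under 6 mm it may skip
- cap_inner (a joint): turn (rad) of the tub's inner cap, clockwise seen from above: starts loose between 0 and 0.5; 1.6 is tight, a firm stop. Turns only with the cap pressed; 0.12 N m of friction holds it where it is left
- pointer_tip (a point): tip of the inner cap's black pointer, 36 mm from the cap's axis, 10 mm of it showing under the cap's edge, its top 60 mm above the table. When tight it stands up against the white block on the tub's shoulder, which lies clockwise of it
- eraser_mid (a point): centre of a loose white block eraser in a plain paper sleeve, 40 x 20 x 13 mm (own x, y, z in that order; flat on the table at the start); one of the items to pack, may be absent
- sharpener_mid (a point): centre of a loose bare metal pencil sharpener, a block 30 x 24 x 15 mm with a dark blade on top (own x, y, z in that order; flat on the table at the start); one of the items to pack, may be absent
- stamp_mid (a point): centre of a loose wooden hand stamp: foot 34 x 22 x 10 mm with a grip bar 34 x 12 mm along its middle on top, 24 mm high in all (own x, y, z in that order; flat on the table at the start); one of the items to pack, may be absent
- leadcase_mid (a point): centre of a loose small grey pencil-lead case with a black end band, 42 x 16 x 10 mm (own x, y, z in that order; flat on the table at the start); one of the items to pack, may be absent
- memopad_mid (a point): centre of a loose thick little pad of white paper on a card back, 38 x 30 x 14 mm (own x, y, z in that order; flat on the table at the start); one of the items to pack, may be absent
- tape_roll: brown tape roll lying flat, 90 mm across, 24 mm high; origin at the centre of its underside (as built); another gift or tool, not to be moved
- toy_car: wooden toy car, 75 mm long, 43 mm high; origin at the centre of its underside (as built); another gift or tool, not to be moved
- candle: candle in a metal tin, 64 mm across, 34 mm high; origin at the centre of its underside (as built); another gift or tool, not to be moved
- hairbrush: flat brush with a wooden handle, lying flat; origin at the centre of its underside (as built); another gift or tool, not to be moved
- gift_box: closed blue gift box 75 x 110 x 45 mm; origin at the centre of its underside (as built); another gift or tool, not to be moved
- glue_bottle: upright glue bottle, 40 mm across, 110 mm high; origin at the centre of its underside (as built); another gift or tool, not to be moved
- mug: blue mug, 80 mm across, 85 mm high; origin at the centre of its underside (as built); another gift or tool, not to be moved

How it is judged:
By the outcome, as a careful person would: the job done as asked, in the order asked, and still so for the second after the job is handed in, with the robot touching nothing.
Of eraser, sharpener, stamp, leadcase, memopad only 3 to 5 are there at a start; the rules pass over those that are not, and their reading is None.
At some moment in a run one of eraser, sharpener, stamp, leadcase, memopad may be knocked a few centimetres aside while the robot is not near it.
Once in a run the grip may slacken for a moment while it holds something.
It also fails if it takes over 210 s, if anything falls off the work surface, if the arm or the gripper's body presses on something with over 40 N, if the wrist force passes 120 N, or if a joint passes its speed limit or range.

## Working session

There is one attempt and no reset: what is moved stays moved. The work goes in short steps, Python scripts to look and compute and a tool call to move; the robot and the scene stay as the last step left them, time stands still between calls to the robot, and variables do not carry over. Pictures are saved under pics/ and viewed, and the job is handed in when it is done.

Besides the shell and the picture viewer there is one more tool, called after "Call:" as name([rows], argument=value, ...), one row to a line, values as JSON. drive_tool: Moves the arm, as the interface text tells. Its arguments: {"type":"object","properties":{"plan":{"type":"array","items":{"type":"array","items":{"type":"array","items":{"type":"number"}}}},"squeeze":{"type":"number"}},"required":["plan"]}

```bash
mkdir -p pics; cat > h.py <<'E'
from plant import *
import numpy as np, cv2
def snap(n,tag):
    f=grab_frame(n); cv2.imwrite(f'pics/{tag}.png',f['color'][:,:,::-1]); return f
def ray(f,u,v,z):
    d=np.array([(u-f['cx'])/f['fx'],(v-f['cy'])/f['fy'],1.]); R=np.array(f['R']);t=np.array(f['t'])
    c=-R.T@t; w=R.T@d; return c+w*(z-c[2])/w[2]
def proj(f,X):
    p=np.array(f['R'])@np.array(X)+np.array(f['t']); return f['fx']*p[0]/p[2]+f['cx'],f['fy']*p[1]/p[2]+f['cy']
E
python3 - <<'E'
from h import *
for n in('scene','top'):
    f=snap(n,n+'0'); print(n,f['fx'],f['cx'],f['cy'],np.round(-np.array(f['R']).T@f['t'],3),np.round(f['R'],3).tolist())
print(observe())
E
```

```text
scene 487.9771175199016 313.450241795433 193.93225455359598 [1.14  0.837 0.876] [[-0.822, 0.569, -0.016], [0.357, 0.492, -0.794], [-0.444, -0.658, -0.608]]
top 477.2625661164324 323.1332017398357 201.7976819855237 [ 0.427 -0.023  1.402] [[0.028, -1.0, 0.007], [-0.994, -0.029, -0.11], [0.11, -0.003, -0.994]]
{'time': 0.1, 'joint_positions': array([-1.35181629e+00,  2.59267137e-01,  1.53594728e+00, -4.82644502e-06,
        1.34804075e+00, -2.02798736e-01]), 'joint_velocities': array([ 0.00027308, -0.00162885, -0.00351705, -0.00013654, -0.0007005 ,
       -0.00273208]), 'joint_efforts': array([ 2.59819921e-03, -4.38209116e+01, -2.84643441e+01,  7.21488451e-02,
        3.62708140e-02, -5.67305494e-05]), 'tcp_pos': array([ 0.22507181, -0.50129652,  0.21791305]), 'tcp_rot': array([ 9.77844677e-01,  2.09330116e-01, -9.07842502e-06, -8.31212158e-04]), 'ft_force': array([-0.14055698,  0.43690928,  0.8301097 ]), 'torque': array([ 0.01167217, -0.01540757, -0.02236338]), 'finger_gap': 0.09290856857044164}
```

View pics/scene0.png

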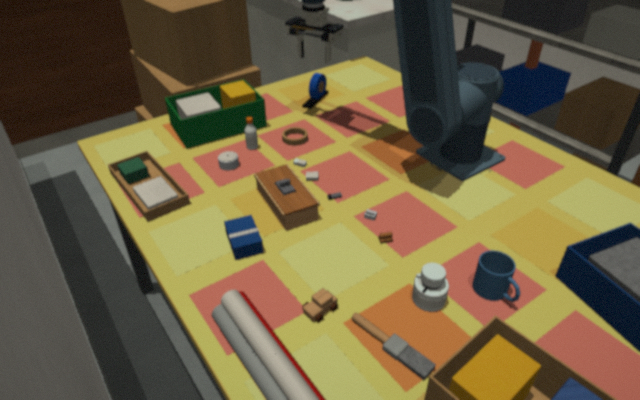

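View pics/top0.png

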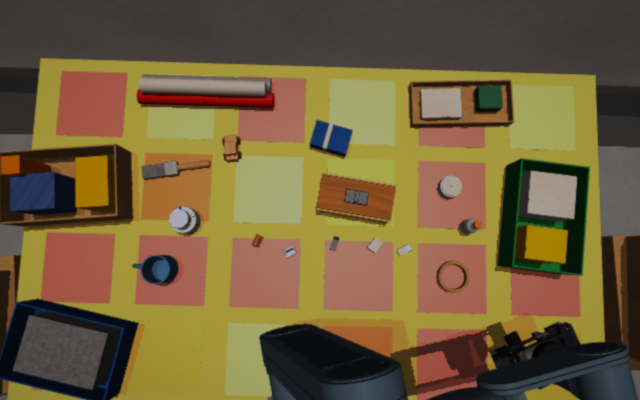

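The box is at about (356,198) in the top view and the tub at (183,219). There are five loose items in a row at about (257,241), (290,251), (334,243), (374,245) and (404,250). I'll zoom in to measure them.

```bash
python3 - <<'E'
from h import *
im=cv2.imread('pics/top0.png')
c=im[155:275,230:430]; cv2.imwrite('pics/z1.png',cv2.resize(c,(800,480),interpolation=cv2.INTER_CUBIC))
c=im[180:260,145:225]; a=cv2.resize(c,(400,400),interpolation=cv2.INTER_CUBIC)
s=cv2.imread('pics/scene0.png'); c=s[250:320,395:465]; b=cv2.resize(c,(400,400),interpolation=cv2.INTER_CUBIC)
cv2.imwrite('pics/z2.png',np.hstack([a,b]))
c=s[150:250,240:400]; cv2.imwrite('pics/z3.png',cv2.resize(c,(800,500),interpolation=cv2.INTER_CUBIC))
E
```

```text
(no output)
```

View pics/z1.png

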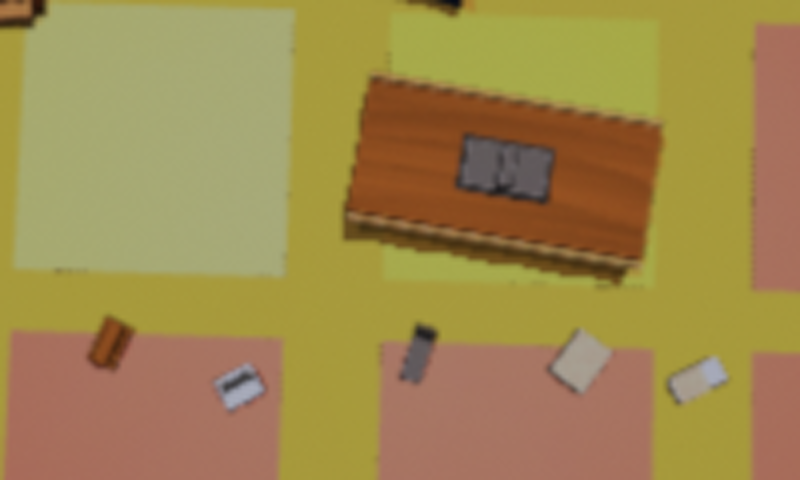

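View pics/z2.png

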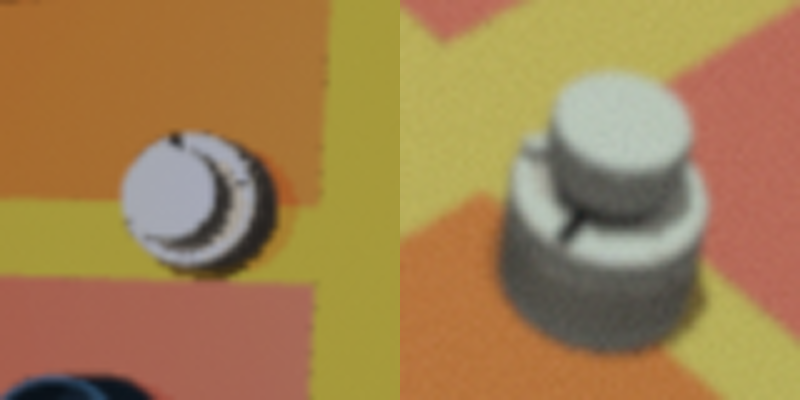

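View pics/z3.png

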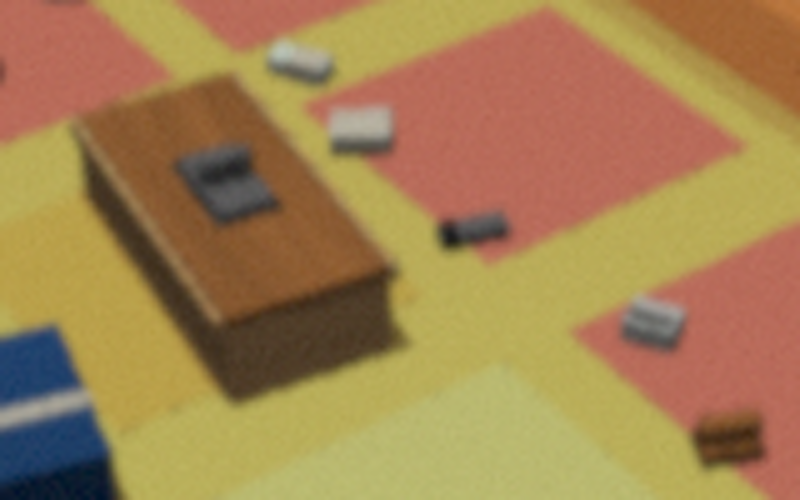

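```bash
cat > m.py <<'E'
from h import *
def items(f,rois):
    im=f['color'].astype(np.float32)
    out={}
    for n,(u,v,h,z) in rois.items():
        k=8; x0,y0=int(u-h),int(v-h); c=im[y0:y0+2*h+1,x0:x0+2*h+1]
        cl=cv2.cvtColor(c.astype(np.uint8),cv2.COLOR_RGB2LAB).astype(np.float32)
        chg=cv2.resize(c,None,fx=k,fy=k,interpolation=cv2.INTER_CUBIC)
        out[n]=(c,chg,x0,y0,k)
    return out
E
python3 - <<'E'
from h import *
f=grab_frame('top'); im=f['color']
g=grab_frame('scene')
z=lambda x,y,s=4,ox=230,oy=155:(ox+(x+.5)/s-.5,oy+(y+.5)/s-.5)
C=[ray(f,*z(*p),0.060) for p in [(370,76),(660,122),(640,265),(347,213)]]
print('cover',np.round(C,4).tolist(),'mean',np.round(np.mean(C,0),4)); 
for a,b in((1,0),(2,3)):
    d=C[b]-C[a];print('yaw',np.arctan2(-d[0],d[1]),np.linalg.norm(d))
d=C[1]-C[2];print(np.arctan2(d[1],d[0]),np.linalg.norm(d))
P=[ray(f,*z(*p),0.0665) for p in [(465,135),(553,150),(547,201),(457,187)]];print('tab',np.round(np.mean(P,0),4))
print('cap top',ray(f,*z(169,191,5,145,180),.094),'scene',ray(g,434,271.3,.094))
print('ptr',ray(g,424.75,292,.06),'block',ray(g,419,275.9,.06))
print('ptr top',ray(f,*z(174,136,5,145,180),.06))
# items
hsv=cv2.cvtColor(im,cv2.COLOR_RGB2HSV); lab=cv2.cvtColor(im,cv2.COLOR_RGB2LAB).astype(float)
for n,(x,y,zt) in dict(stamp=(111,343,.012),sharp=(240,387,.0075),lead=(417,353,.005),memo=(580,361,.007),eraser=(697,380,.0065)).items():
    u,v=z(x,y);u0,v0=int(u)-12,int(v)-12
    c=im[v0:v0+25,u0:u0+25];big=cv2.resize(c,None,fx=8,fy=8,interpolation=cv2.INTER_CUBIC)
    h=cv2.cvtColor(big,cv2.COLOR_RGB2HSV)
    sat=h[...,1];
    m=((sat<85)|(h[...,2]<90)).astype(np.uint8) if n!='stamp' else ((sat>165)&(h[...,0]<16)|(h[...,2]<100)).astype(np.uint8)
    cs,_=cv2.findContours(m,cv2.RETR_EXTERNAL,cv2.CHAIN_APPROX_NONE)
    cs=[k for k in cs if cv2.contourArea(k)>600]
    k=min(cs,key=lambda k:np.linalg.norm(k.reshape(-1,2).mean(0)-100)) 
    r=cv2.minAreaRect(k);b=cv2.boxPoints(r)
    W=[ray(f,*z(p[0],p[1],8,u0,v0),2*zt)[:2] for p in b]
    e=[W[1]-W[0],W[2]-W[1]];l=[np.linalg.norm(q) for q in e];L=e[int(np.argmax(l))]
    print(n,np.round(np.mean(W,0),4),'size',np.round(sorted(l),4),'long-axis angle',np.round(np.arctan2(L[1],L[0]),3))
E
```

```text
cover [[0.6562, -0.0227, 0.06], [0.6292, -0.2297, 0.06], [0.5269, -0.2168, 0.06], [0.5578, -0.0093, 0.06]] mean [ 0.5925 -0.1196  0.06  ]
yaw -0.13007883995101294 0.20875242402825164
yaw -0.14769775632054608 0.2098088067428269
-0.12578226946231383 0.10304289235163434
tab [ 0.5921 -0.1201  0.0665]
cap top [0.51628993 0.36772041 0.094     ] scene [0.51394595 0.37116676 0.094     ]
ptr [0.54752356 0.38263763 0.06      ] block [0.52423184 0.34136743 0.06      ]
ptr top [0.54975605 0.37697619 0.06      ]
stamp [0.4614 0.1593] size [0.0209 0.0326] long-axis angle -0.459
sharp [0.4342 0.0657] size [0.0284 0.0338] long-axis angle -1.065
lead [ 0.4607 -0.0629] size [0.0175 0.0415] long-axis angle -0.29
memo [ 0.4591 -0.1807] size [0.033  0.0401] long-axis angle -0.606
eraser [ 0.4487 -0.2661] size [0.0213 0.0423] long-axis angle -1.085
```

```bash
cat > go.py <<'E'
import sys
from h import *
from scipy.spatial.transform import Rotation as Rn
def st():
    s=observe(); R=Rn.from_quat(s['tcp_rot']).as_matrix(); return s,R
def rel(x,y,z,psi):
    s,R=st(); d=R.T@(np.array([x,y,z])-s['tcp_pos'])*1000
    Rt=(Rn.from_euler('z',psi,degrees=True)*Rn.from_euler('x',180,degrees=True)).as_matrix()
    rv=Rn.from_matrix(R.T@Rt).as_rotvec(degrees=True)
    print('turn',np.round(rv,1),'shift',np.round(d,1),'dist',round(np.linalg.norm(d)))
if __name__=='__main__': rel(*map(float,sys.argv[1:5]))
E
python3 go.py .592 -.120 .16 -7.7
```

```text
turn [-0.1  0.  31.9] shift [ 490.9 -197.8   58.5] dist 532
```

Call:
drive_tool([
  [[0,0,7,38,-15,0,60],[0,0,14,76,-31,0,40],[0,0,21,115,-46,0,40],[0,0,28,153,-62,0,40],[0,0,32,191,-77,0,40]],
], squeeze=30)

```text
time: 0.62
tcp_pos: [0.362, -0.359, 0.2185]
tcp_rot: [0.997, -0.072, -0.0, 0.0]
ft_force: [0.6, -1.3, -0.5]
finger_gap: 0.0643
```

```bash
python3 go.py .592 -.120 .16 -7.7
```

```text
turn [ 0.   0.  -0.5] shift [ 193.5 -269.5   58.5] dist 337
```

Call:
drive_tool([
  [[0,0,0,21,-31,8,40],[0,0,0,43,-62,16,40],[0,0,0,64,-93,24,40],[0,0,0,86,-124,32,40],[0,0,0,107,-155,40,40]],
])

```text
time: 1.03
tcp_pos: [0.4895, -0.2195, 0.1783]
tcp_rot: [0.998, -0.068, 0.0, 0.0]
ft_force: [0.6, -0.7, -0.2]
finger_gap: 0.0404
```

Call:
drive_tool([
  [[0,0,0,21,-30,4,40],[0,0,0,43,-60,8,40],[0,0,0,64,-90,12,40],[0,0,0,81,-108,16,40],[0,0,0,81,-108,16,40]],
])

```text
time: 1.45
tcp_pos: [0.5859, -0.1213, 0.1614]
tcp_rot: [0.998, -0.066, 0.0, -0.001]
ft_force: [0.4, -0.5, 0.9]
finger_gap: 0.04
```

```bash
python3 go.py .592 -.120 .10 -7.7; python3 -c "
from h import *
f=snap('top','t1');g=snap('scene','s1')
a=cv2.imread('pics/t1.png')[155:255,290:420];b=cv2.imread('pics/s1.png')[120:250,230:360]
cv2.imwrite('pics/c1.png',np.hstack([cv2.resize(a,(400,308)),cv2.resize(b,(308,308))]))"
```

```text
turn [-0.1  0.   0.1] shift [ 5.8 -2.  61.4] dist 62
```

View pics/c1.png

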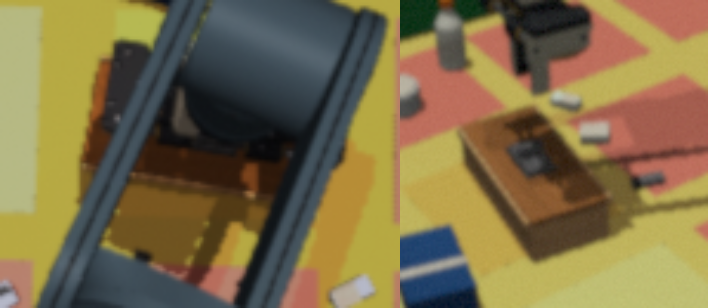

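Call:
drive_tool([
  [[0,0,0,5,-1,30,40],[0,0,0,6,-2,60,40],[0,0,0,6,-2,80,40],[0,0,0,6,-2,89,40],[0,0,0,6,-2,89,40]],
])

```text
time: 1.97
tcp_pos: [0.5874, -0.1246, 0.0715]
tcp_rot: [0.998, -0.069, -0.002, -0.001]
ft_force: [0.4, -0.3, 0.1]
finger_gap: 0.0403
```

Call:
drive_tool([
  [[0,0,0,0,0,0,20],[0,0,0,0,0,0,5],[0,0,0,0,0,0,5],[0,0,0,0,0,0,5],[0,0,0,0,0,0,5]],
], squeeze=15)

```text
time: 2.38
tcp_pos: [0.591, -0.1209, 0.0749]
tcp_rot: [0.998, -0.069, 0.001, -0.003]
ft_force: [6.3, 19.1, 2.3]
finger_gap: 0.0118
```

Call:
drive_tool([
  [[0,0,0,0,0,0,5],[0,0,0,0,0,0,5],[0,0,0,0,0,0,5],[0,0,0,0,0,0,5]],
])

```text
time: 2.72
tcp_pos: [0.5912, -0.1199, 0.0748]
tcp_rot: [0.998, -0.068, 0.002, -0.003]
ft_force: [3.8, 12.2, 2.9]
finger_gap: 0.0097
```

```bash
python3 go.py .592 -.120 .06 -7.7; python3 -c "
from h import *
s=observe();print(s)
g=snap('scene','s2')
b=cv2.imread('pics/s2.png')[130:230,230:330]
cv2.imwrite('pics/c2.png',cv2.resize(b,(500,500)))"
```

```text
turn [-0.3 -0.2 -0.1] shift [ 0.7  0.  14.8] dist 15
{'time': 2.7167, 'joint_positions': array([-0.3887476 ,  0.47740169,  1.58663149,  0.00715223,  1.0764865 ,
        1.31527536]), 'joint_velocities': array([ 1.00694133e-04, -1.15363895e-04,  1.10991851e-04, -7.81297782e-04,
        4.15731317e-05, -2.09005719e-04]), 'joint_efforts': array([-8.20793152e+00, -5.11238909e+01, -2.47491807e+01, -4.30319220e+00,
       -5.64909764e-01, -2.50131427e-02]), 'tcp_pos': array([ 0.59122816, -0.11993213,  0.07482084]), 'tcp_rot': array([ 0.99766281, -0.06825477,  0.00150581, -0.00281712]), 'ft_force': array([ 3.81623666, 12.22961361,  2.93770708]), 'torque': array([ 2.42239873, -0.68934185, -0.0317766 ]), 'finger_gap': 0.00970001583117005}
```

View pics/c2.png

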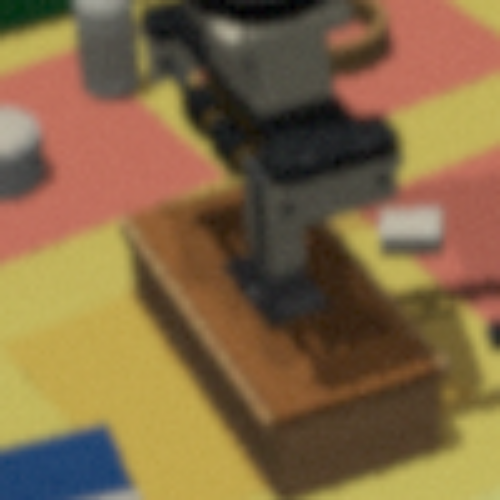

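The rib is pinched squarely. Next I press the tab down.

Call:
drive_tool([
  [[0,0,0,1,-2,4,5],[0,0,0,1,-3,8,5],[0,0,0,1,-3,12,5],[0,0,0,1,-3,14,5],[0,0,0,1,-3,14,5]],
])

```text
time: 3.18
tcp_pos: [0.5933, -0.12, 0.0638]
tcp_rot: [0.998, -0.068, 0.003, -0.0]
ft_force: [-2.9, 6.7, 17.6]
finger_gap: 0.0097
```

Call:
drive_tool([
  [[0,0,0,0,0,0,5],[0,0,0,0,0,0,5]],
])

```text
time: 3.35
tcp_pos: [0.5933, -0.12, 0.0638]
tcp_rot: [0.998, -0.068, 0.003, -0.0]
ft_force: [-2.4, 8.0, 17.4]
finger_gap: 0.01
```

Call:
drive_tool([
  [[0,0,0,0,-6,0,5],[0,0,0,0,-12,0,5],[0,0,0,0,-20,0,5],[0,0,0,0,-28,0,5],[0,0,0,0,-36,0,5]],
])

```text
time: 3.77
tcp_pos: [0.5979, -0.0868, 0.0638]
tcp_rot: [0.998, -0.068, 0.003, 0.002]
ft_force: [-5.6, -1.6, 16.7]
finger_gap: 0.0097
```

Call:
drive_tool([
  [[0,0,0,0,-8,0,5],[0,0,0,0,-16,0,5],[0,0,0,0,-24,0,5],[0,0,0,0,-32,0,5],[0,0,0,0,-40,0,5]],
])

```text
time: 4.18
tcp_pos: [0.6035, -0.0469, 0.0638]
tcp_rot: [0.998, -0.068, 0.003, 0.001]
ft_force: [-4.5, -2.1, 17.0]
finger_gap: 0.0098
```

Sliding well.

Call:
drive_tool([
  [[0,0,0,0,-8,0,5],[0,0,0,0,-16,0,5],[0,0,0,0,-24,0,5],[0,0,0,0,-32,0,5],[0,0,0,0,-40,0,5]],
])

```text
time: 4.6
tcp_pos: [0.609, -0.0071, 0.0638]
tcp_rot: [0.998, -0.068, 0.003, 0.001]
ft_force: [-3.9, -2.3, 16.8]
finger_gap: 0.0099
```

Call:
drive_tool([
  [[0,0,0,0,-6,0,5],[0,0,0,0,-9,0,5],[0,0,0,0,-11,0,5],[0,0,0,0,-12,0,5],[0,0,0,0,-12,0,5]],
])

```text
time: 5.02
tcp_pos: [0.6105, 0.004, 0.0638]
tcp_rot: [0.998, -0.068, 0.003, 0.002]
ft_force: [-5.3, -4.1, 17.0]
finger_gap: 0.0097
```

```bash
python3 -c "
from h import *
s=observe();d=s['tcp_pos'][:2]-np.array([.5933,-.12]);print(s['ft_force'],np.linalg.norm(d),np.arctan2(d[0],d[1]))"
```

```text
[-5.26760355 -4.05143269 17.03770966] 0.1251889745612075 0.13811723313717747
```

Call:
drive_tool([
  [[0,0,0,0,0,-5,5],[0,0,0,0,0,-8,30],[0,0,0,0,0,-8,40],[0,0,0,0,0,-30,60],[0,0,0,0,0,-70,70]],
])

```text
time: 5.43
tcp_pos: [0.6047, 0.0064, 0.1252]
tcp_rot: [0.998, -0.068, -0.006, -0.001]
ft_force: [0.9, -0.3, 0.3]
finger_gap: 0.0318
```

Call:
drive_tool([
  [[0,0,0,-40,0,-20,70],[0,0,0,-80,0,-40,70],[0,0,0,-120,0,-40,70],[0,0,0,-160,0,-40,70],[0,0,0,-160,0,-40,70]],
])

```text
time: 5.85
tcp_pos: [0.4409, 0.0297, 0.168]
tcp_rot: [0.998, -0.068, -0.005, -0.001]
ft_force: [-0.0, 1.3, -0.9]
finger_gap: 0.0653
```

```bash
python3 - <<'E'
from h import *
print(observe()['tcp_pos'])
for n in('top','scene'): snap(n,n+'3')
a=cv2.imread('pics/top3.png')[150:275,230:430];b=cv2.imread('pics/scene3.png')[130:250,220:400]
cv2.imwrite('pics/c3.png',np.vstack([cv2.resize(a,(500,312)),cv2.resize(b,(500,286+0))]))
E
```

```text
[0.44086686 0.02974427 0.16801749]
```

View pics/c3.png

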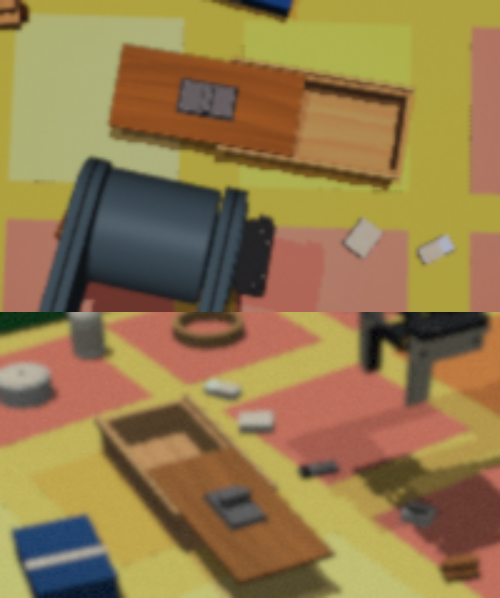

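The cover is at its stop, with the inner floor visible at the -y end. Next the items, starting with the eraser.

```bash
cat >> go.py <<'E'
E
cat > bx.py <<'E'
import sys
from go import *
X=np.array([.9905,-.1376]);Y=np.array([.1376,.9905])
bx,by,z=map(float,sys.argv[1:4]); p=np.array([.592,-.120])+bx*X/1000+by*Y/1000
print(np.round(p,4)); rel(p[0],p[1],z,float(sys.argv[4]) if len(sys.argv)>4 else -7.9)
E
python3 go.py .4487 -.2661 .08 -62.2
```

```text
turn [-0.   0.  54.4] shift [ 40.2 291.4  89.7] dist 308
```

Call:
drive_tool([
  [[0,0,7,5,40,0,60],[0,0,14,10,80,0,50],[0,0,21,15,120,10,45],[0,0,28,20,160,20,45],[0,0,35,25,200,30,45]],
])

```text
time: 6.37
tcp_pos: [0.4492, -0.1771, 0.1395]
tcp_rot: [0.93, -0.368, 0.001, 0.0]
ft_force: [0.7, 1.0, 0.1]
finger_gap: 0.0456
```

```bash
python3 go.py .4487 -.2661 .08 -62.2
```

```text
turn [-0.1 -0.1 19. ] shift [60.4 65.3 59.6] dist 107
```

Call:
drive_tool([
  [[0,0,7,20,22,15,45],[0,0,14,40,44,30,45],[0,0,19,60,65,45,45],[0,0,19,60,65,60,45],[0,0,19,60,65,60,45]],
])

```text
time: 6.78
tcp_pos: [0.4469, -0.2642, 0.0763]
tcp_rot: [0.857, -0.515, -0.002, -0.001]
ft_force: [-0.4, 0.6, -0.2]
finger_gap: 0.0447
```

```bash
python3 go.py .4487 -.2661 .004 -62.2; python3 - <<'E'
from h import *
for n in('top','scene'): snap(n,n+'4')
a=cv2.imread('pics/top4.png')[200:300,350:450];b=cv2.imread('pics/scene4.png')[120:200,260:340]
cv2.imwrite('pics/c4.png',np.hstack([cv2.resize(a,(400,400)),cv2.resize(b,(400,400))]))
E
```

```text
turn [0.1 0.2 0.2] shift [ 2.8 -0.8 72.3] dist 72
```

View pics/c4.png

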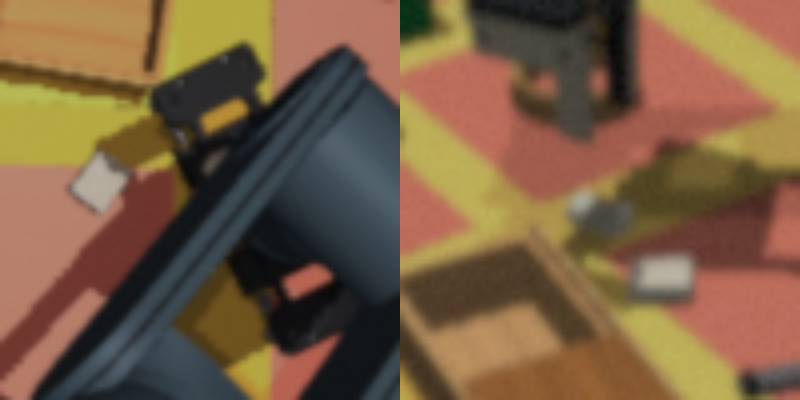

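Call:
drive_tool([
  [[0,0,0,1,0,25,45],[0,0,0,2,0,50,45],[0,0,0,2,0,65,45],[0,0,0,2,0,70,45],[0,0,0,2,0,70,45]],
])

```text
time: 7.3
tcp_pos: [0.4486, -0.2635, 0.0094]
tcp_rot: [0.858, -0.513, -0.001, -0.0]
ft_force: [0.7, 0.3, 1.1]
finger_gap: 0.0452
```

Call:
drive_tool([
  [[0,0,0,0,0,0,30],[0,0,0,0,0,0,15],[0,0,0,0,0,0,10],[0,0,0,0,0,0,10],[0,0,0,0,0,0,10]],
], squeeze=25)

```text
time: 7.72
tcp_pos: [0.4489, -0.2648, 0.0106]
tcp_rot: [0.858, -0.514, 0.001, 0.0]
ft_force: [0.6, 0.9, 3.3]
finger_gap: 0.0194
```

Call:
drive_tool([
  [[0,0,0,0,0,-20,10],[0,0,0,0,0,-50,10],[0,0,0,0,0,-80,10],[0,0,0,0,0,-110,10],[0,0,0,0,0,-110,10]],
], squeeze=25)

```text
time: 8.13
tcp_pos: [0.4513, -0.267, 0.1258]
tcp_rot: [0.858, -0.514, 0.005, 0.001]
ft_force: [0.4, -0.9, 0.2]
finger_gap: 0.0191
```

```bash
python3 bx.py 21 -68 .10
```

```text
[ 0.6034 -0.1902]
turn [  0.1  -0.6 -53.9] shift [   3.9 -170.3   26.4] dist 172
```

Call:
drive_tool([
  [[0,0,-7,1,-34,5,10],[0,0,-14,2,-68,10,10],[0,0,-21,3,-102,15,10],[0,0,-28,4,-136,20,10],[0,0,-35,4,-170,20,10]],
])

```text
time: 8.55
tcp_pos: [0.6005, -0.1866, 0.0981]
tcp_rot: [0.973, -0.229, -0.001, -0.0]
ft_force: [0.3, -0.5, -0.3]
finger_gap: 0.0187
```

```bash
python3 bx.py 21 -68 .08
```

```text
[ 0.6034 -0.1902]
turn [ -0.    0.1 -18.6] shift [ 4.3  2.  18.1] dist 19
```

Call:
drive_tool([
  [[0,0,-7,4,2,5,10],[0,0,-14,4,2,10,10],[0,0,-18.5,4,2,18,10],[0,0,-18.5,4,2,18,10],[0,0,-18.5,4,2,18,10]],
])

```text
time: 8.97
tcp_pos: [0.6021, -0.1909, 0.0808]
tcp_rot: [0.997, -0.074, -0.001, -0.0]
ft_force: [0.7, -0.5, 0.2]
finger_gap: 0.0193
```

```bash
python3 bx.py 21 -68 .02
```

```text
[ 0.6034 -0.1902]
turn [-0.   0.1 -0.6] shift [ 1.4 -0.8 60.8] dist 61
```

Call:
drive_tool([
  [[0,0,0,1,-1,20,10],[0,0,0,1,-1,40,10],[0,0,0,1,-1,55,10],[0,0,0,1,-1,61,10],[0,0,0,1,-1,61,10]],
])

```text
time: 9.38
tcp_pos: [0.6034, -0.1904, 0.0201]
tcp_rot: [0.997, -0.074, -0.0, -0.0]
ft_force: [-0.1, 1.2, 0.2]
finger_gap: 0.0194
```

Call:
drive_tool([
  [[0,0,0,0,0,0,27],[0,0,0,0,0,0,27],[0,0,0,0,0,-25,27],[0,0,0,0,0,-60,27],[0,0,0,0,0,-95,40]],
])

```text
time: 9.8
tcp_pos: [0.6031, -0.1901, 0.1164]
tcp_rot: [0.997, -0.073, -0.001, -0.0]
ft_force: [1.4, 0.4, 0.8]
finger_gap: 0.0298
```

```bash
python3 go.py .4591 -.1807 .09 -34.7
```

```text
turn [-0.   0.1 26.3] shift [-143.8   11.7   26.7] dist 147
```

Call:
drive_tool([
  [[0,0,7,-36,3,0,50],[0,0,14,-72,6,7,50],[0,0,21,-108,9,15,50],[0,0,26.3,-144,12,25,50],[0,0,26.3,-144,12,27,50]],
])

```text
time: 10.22
tcp_pos: [0.4509, -0.1775, 0.0864]
tcp_rot: [0.954, -0.3, -0.005, -0.001]
ft_force: [-1.0, 0.7, -1.0]
finger_gap: 0.0501
```

```bash
python3 go.py .4591 -.1807 .006 -34.7; python3 - <<'E'
from h import *
for n in('top','scene'): snap(n,n+'5')
a=cv2.imread('pics/top5.png')[150:275,230:430];b=cv2.imread('pics/scene5.png')[130:250,220:400]
cv2.imwrite('pics/c5.png',np.vstack([cv2.resize(a,(500,312)),cv2.resize(b,(500,286+0))]))
E
```

```text
turn [ 0.1  0.6 -0.3] shift [ 9.5 -2.1 80.3] dist 81
```

View pics/c5.png

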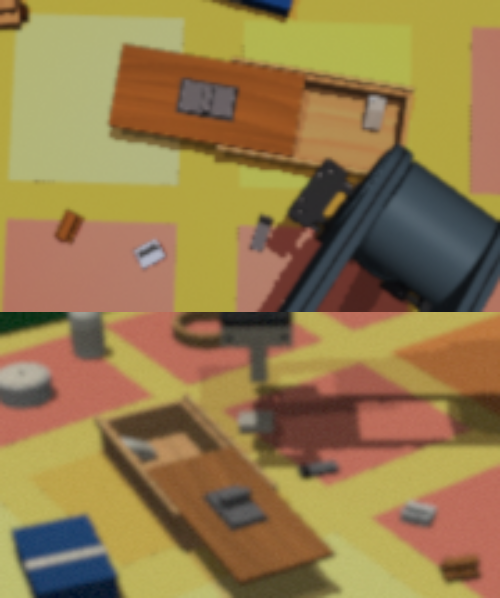

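Call:
drive_tool([
  [[0,0,0,3,0,10,50],[0,0,0,3,0,40,50],[0,0,0,3,0,65,50],[0,0,0,3,0,76,50],[0,0,0,3,0,77,50]],
])

```text
time: 10.73
tcp_pos: [0.4625, -0.1829, 0.0092]
tcp_rot: [0.955, -0.297, -0.001, -0.0]
ft_force: [-0.1, 0.5, -0.1]
finger_gap: 0.0496
```

```bash
python3 go.py .4591 -.1807 .006 -34.7
```

```text
turn [-0.   0.2  0.1] shift [-4.   0.2  3.2] dist 5
```

Call:
drive_tool([
  [[0,0,0,-4,0,2,50],[0,0,0,-4,0,2,35],[0,0,0,-4,0,2,25],[0,0,0,-4,0,2,20],[0,0,0,-4,0,2,20]],
])

```text
time: 11.15
tcp_pos: [0.4597, -0.1813, 0.0106]
tcp_rot: [0.955, -0.298, 0.001, 0.0]
ft_force: [0.6, -0.6, 1.1]
finger_gap: 0.0292
```

Call:
drive_tool([
  [[0,0,0,0,0,0,20],[0,0,0,0,0,-20,20],[0,0,0,0,0,-50,20],[0,0,0,0,0,-85,20],[0,0,0,0,0,-110,20]],
])

```text
time: 11.57
tcp_pos: [0.4593, -0.1811, 0.1223]
tcp_rot: [0.955, -0.298, 0.001, 0.0]
ft_force: [1.1, -1.5, -0.7]
finger_gap: 0.0297
```

```bash
python3 bx.py 21 -20 .11
```

```text
[ 0.61   -0.1427]
turn [  0.   -0.1 -26.7] shift [ 102.2 -117.3   12.5] dist 156
```

Call:
drive_tool([
  [[0,0,-7,26,-30,0,20],[0,0,-14,52,-60,5,20],[0,0,-21,78,-90,10,20],[0,0,-26.5,102,-117,12,20],[0,0,-26.5,102,-117,12,20]],
])

```text
time: 11.98
tcp_pos: [0.6146, -0.141, 0.107]
tcp_rot: [0.998, -0.067, 0.002, -0.0]
ft_force: [0.2, -1.0, 0.2]
finger_gap: 0.0293
```

Call:
drive_tool([
  [[0,0,0,0,0,0,20],[0,0,0,0,0,10,20],[0,0,0,0,0,20,20]],
])

```text
time: 12.23
tcp_pos: [0.6084, -0.1429, 0.0876]
tcp_rot: [0.997, -0.072, 0.0, 0.0]
ft_force: [-0.7, -0.5, -0.2]
finger_gap: 0.0297
```

```bash
python3 bx.py 21 -20 .028
```

```text
[ 0.61   -0.1427]
turn [ 0.  -0.  -0.3] shift [ 1.6 -0.5 59.6] dist 60
```

Call:
drive_tool([
  [[0,0,0,1,0,20,20],[0,0,0,1,0,40,20],[0,0,0,1,0,55,20],[0,0,0,1,0,60,20],[0,0,0,1,0,60,20]],
])

```text
time: 12.65
tcp_pos: [0.6077, -0.1425, 0.0257]
tcp_rot: [0.997, -0.072, -0.002, -0.001]
ft_force: [-0.4, 0.2, -0.0]
finger_gap: 0.0291
```

Call:
drive_tool([
  [[0,0,0,0,0,0,34],[0,0,0,0,0,0,34],[0,0,0,0,0,-25,35],[0,0,0,0,0,-60,35],[0,0,0,0,0,-90,40]],
])

```text
time: 13.07
tcp_pos: [0.6104, -0.1428, 0.12]
tcp_rot: [0.997, -0.071, 0.001, 0.0]
ft_force: [0.4, -0.4, 0.1]
finger_gap: 0.038
```

```bash
python3 go.py .4342 .0657 .1 -61; python3 go.py .4607 -.0629 .09 -16.6
```

```text
turn [-0.  -0.1 52.9] shift [-204.  -181.5   19.7] dist 274
turn [ 0.  -0.1  8.5] shift [-159.5  -57.9   29.8] dist 172
```

Call:
drive_tool([
  [[0,0,7,-28,-25,0,45],[0,0,14,-56,-50,0,45],[0,0,21,-84,-75,5,45],[0,0,28,-112,-100,10,45],[0,0,35,-140,-125,10,45]],
])

```text
time: 13.48
tcp_pos: [0.4882, 0.0019, 0.1083]
tcp_rot: [0.929, -0.371, 0.001, -0.0]
ft_force: [0.2, 0.6, -0.0]
finger_gap: 0.045
```

Call:
drive_tool([
  [[0,0,7,0,0,0,45],[0,0,14,0,0,0,45],[0,0,18,0,0,0,45]],
])

```text
time: 13.73
tcp_pos: [0.4897, 0.0015, 0.1093]
tcp_rot: [0.86, -0.511, 0.002, -0.0]
ft_force: [0.1, -0.3, 0.4]
finger_gap: 0.0449
```

```bash
python3 go.py .4342 .0657 .08 -61; python3 - <<'E'
from h import *
for n in('top','scene'): snap(n,n+'6')
a=cv2.imread('pics/top6.png')[150:275,230:430];b=cv2.imread('pics/scene6.png')[130:250,220:400]
cv2.imwrite('pics/c6.png',np.vstack([cv2.resize(a,(500,312)),cv2.resize(b,(500,286+0))]))
E
```

```text
turn [-0.1 -0.1 -0.4] shift [-83.   18.1  29.1] dist 90
```

View pics/c6.png

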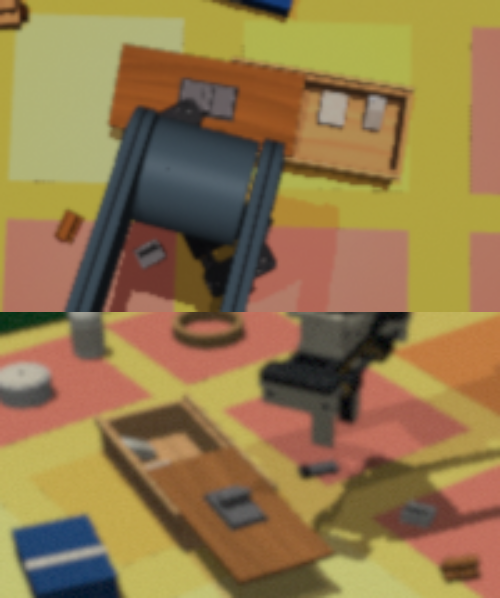

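Eraser and memo pad are in the box, and the sharpener at zoom (148,253) hasn't moved. Continuing to the sharpener.

Call:
drive_tool([
  [[0,0,0,-30,6,0,45],[0,0,0,-60,12,10,45],[0,0,0,-83,18,29,45],[0,0,0,-83,18,29,45],[0,0,0,-83,18,29,45]],
])

```text
time: 14.25
tcp_pos: [0.4325, 0.0655, 0.0786]
tcp_rot: [0.862, -0.507, -0.0, 0.0]
ft_force: [0.2, 0.6, 0.6]
finger_gap: 0.0453
```

```bash
python3 go.py .4342 .0657 .005 -61
```

```text
turn [0.  0.  0.1] shift [ 0.7 -1.7 73.6] dist 74
```

Call:
drive_tool([
  [[0,0,0,0,-1,30,45],[0,0,0,0,-1,55,45],[0,0,0,0,-1,70,45],[0,0,0,0,-1,75,45],[0,0,0,0,-1,75,45]],
])

```text
time: 14.67
tcp_pos: [0.435, 0.0647, 0.0033]
tcp_rot: [0.861, -0.508, -0.0, 0.0]
ft_force: [1.3, 0.8, 0.6]
finger_gap: 0.0452
```

Call:
drive_tool([
  [[0,0,0,0,0,0,30],[0,0,0,0,0,0,15],[0,0,0,0,0,0,15],[0,0,0,0,0,0,15],[0,0,0,0,0,0,15]],
], squeeze=25)

```text
time: 15.08
tcp_pos: [0.4353, 0.0652, 0.0046]
tcp_rot: [0.861, -0.508, 0.001, -0.0]
ft_force: [-1.1, -1.5, 6.3]
finger_gap: 0.0233
```

Call:
drive_tool([
  [[0,0,0,0,0,-20,15],[0,0,0,0,0,-50,15],[0,0,0,0,0,-85,15],[0,0,0,0,0,-115,15],[0,0,0,0,0,-115,15]],
])

```text
time: 15.5
tcp_pos: [0.4383, 0.0652, 0.1243]
tcp_rot: [0.861, -0.508, 0.005, -0.002]
ft_force: [0.6, 0.3, -0.1]
finger_gap: 0.0233
```

```bash
python3 bx.py -21 -66 .12
```

```text
[ 0.5621 -0.1825]
turn [ -0.3  -0.6 -53.2] shift [276.6  11.3   5.9] dist 277
```

Call:
drive_tool([
  [[0,0,-7,35,1,0,15],[0,0,-14,70,3,0,15],[0,0,-21,105,5,0,15],[0,0,-28,140,6,0,15],[0,0,-35,175,7,0,15]],
])

```text
time: 15.92
tcp_pos: [0.513, -0.0926, 0.1183]
tcp_rot: [0.975, -0.223, -0.0, -0.0]
ft_force: [0.8, 0.7, 0.3]
finger_gap: 0.024
```

```bash
python3 bx.py -21 -66 .10
```

```text
[ 0.5621 -0.1825]
turn [ -0.    0.  -17.9] shift [83.3 59.6 18.3] dist 104
```

Call:
drive_tool([
  [[0,0,-6,28,20,0,15],[0,0,-12,56,40,0,15],[0,0,-18,83,60,10,15],[0,0,-18,83,60,18,15],[0,0,-18,83,60,18,15]],
])

```text
time: 16.33
tcp_pos: [0.5597, -0.1825, 0.0979]
tcp_rot: [0.997, -0.072, -0.002, -0.001]
ft_force: [-0.9, 0.3, -0.5]
finger_gap: 0.0236
```

```bash
python3 bx.py -21 -66 .02;python3 - <<'E'
from h import *
for n in('top','scene'): snap(n,n+'7')
a=cv2.imread('pics/top7.png')[150:275,230:430];b=cv2.imread('pics/scene7.png')[130:250,220:400]
cv2.imwrite('pics/c7.png',np.vstack([cv2.resize(a,(500,312)),cv2.resize(b,(500,286+0))]))
E
```

```text
[ 0.5621 -0.1825]
turn [-0.1  0.2 -0.4] shift [ 2.7 -0.3 77.9] dist 78
```

View pics/c7.png

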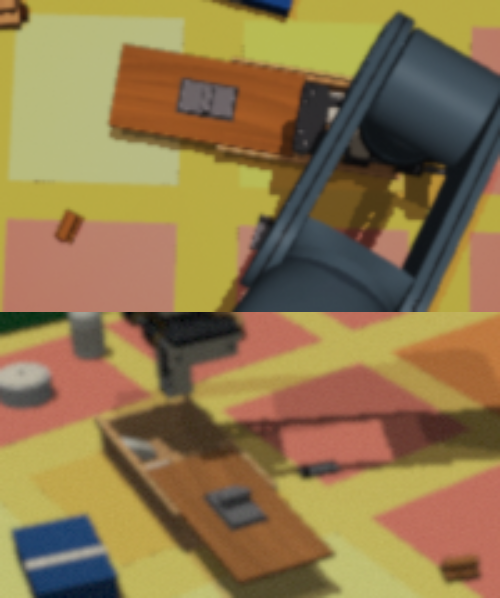

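Call:
drive_tool([
  [[0,0,0,0,0,20,15],[0,0,0,0,0,45,15],[0,0,0,0,0,70,15],[0,0,0,0,0,80,15],[0,0,0,0,0,80,15]],
])

```text
time: 16.85
tcp_pos: [0.5587, -0.1794, 0.0187]
tcp_rot: [0.998, -0.071, -0.002, -0.001]
ft_force: [-0.4, -0.7, 0.3]
finger_gap: 0.0236
```

Call:
drive_tool([
  [[0,0,0,0,0,0,30],[0,0,0,0,0,0,30],[0,0,0,0,0,-25,30],[0,0,0,0,0,-60,30],[0,0,0,0,0,-95,40]],
])

```text
time: 17.27
tcp_pos: [0.5607, -0.1815, 0.1178]
tcp_rot: [0.997, -0.071, 0.0, 0.0]
ft_force: [0.3, -0.6, 0.1]
finger_gap: 0.0336
```

```bash
python3 go.py .4614 .1593 .1 -26.3
```

```text
turn [-0.  -0.  18.2] shift [-146.5 -323.3   17.7] dist 355
```

Call:
drive_tool([
  [[0,0,4,-17,-37,0,40],[0,0,8,-34,-74,0,40],[0,0,12,-51,-111,0,40],[0,0,15,-67,-148,0,40],[0,0,18,-84,-185,0,40]],
])

```text
time: 17.68
tcp_pos: [0.5042, 0.0147, 0.1179]
tcp_rot: [0.974, -0.228, 0.002, -0.0]
ft_force: [0.7, 0.6, -0.5]
finger_gap: 0.0398
```

```bash
python3 go.py .4614 .1593 .08 -26.3
```

```text
turn [-0.1 -0.2 -0. ] shift [-102.7 -110.6   37.6] dist 156
```

Call:
drive_tool([
  [[0,0,0,-27,-29,5,40],[0,0,0,-54,-58,12,40],[0,0,0,-81,-87,22,40],[0,0,0,-102,-111,37,40],[0,0,0,-102,-111,37,40]],
])

```text
time: 18.1
tcp_pos: [0.4582, 0.1626, 0.0784]
tcp_rot: [0.975, -0.224, -0.001, -0.001]
ft_force: [-1.3, -1.4, -0.4]
finger_gap: 0.0395
```

Call:
drive_tool([
  [[0,0,0,0,0,0,40],[0,0,0,0,0,0,40]],
])

```text
time: 18.27
tcp_pos: [0.4624, 0.1579, 0.0801]
tcp_rot: [0.974, -0.226, 0.001, -0.0]
ft_force: [-0.2, -0.7, 0.1]
finger_gap: 0.0402
```

```bash
python3 go.py .4614 .1593 .014 -26.3; python3 - <<'E'
from h import *
for n in('top','scene'): snap(n,n+'8')
a=cv2.imread('pics/top8.png')[150:275,230:430];b=cv2.imread('pics/scene8.png')[130:250,220:400]
cv2.imwrite('pics/c8.png',np.vstack([cv2.resize(a,(500,312)),cv2.resize(b,(500,286+0))]))
E
```

```text
turn [-0.1 -0.2  0.2] shift [-1.7 -0.8 66.1] dist 66
```

View pics/c8.png

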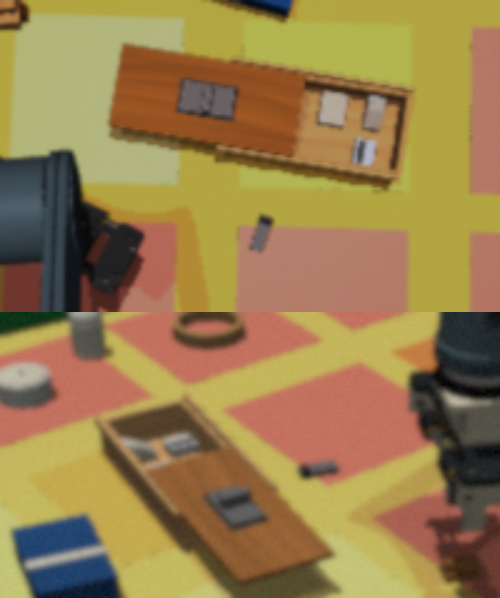

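The box now holds the memo pad (332,108), eraser (373,112) and sharpener (364,150). The stamp is below the gripper at (460,568). I'll grip its bar.

Call:
drive_tool([
  [[0,0,0,-1,-1,25,40],[0,0,0,-1,-1,50,40],[0,0,0,-1,-1,62,40],[0,0,0,-1,-1,65,40],[0,0,0,-1,-1,65,40]],
])

```text
time: 18.78
tcp_pos: [0.461, 0.1581, 0.0134]
tcp_rot: [0.974, -0.227, -0.0, 0.0]
ft_force: [-0.2, -0.3, -0.2]
finger_gap: 0.0399
```

Call:
drive_tool([
  [[0,0,0,0,0,0,20],[0,0,0,0,0,0,8],[0,0,0,0,0,0,8],[0,0,0,0,0,0,8],[0,0,0,0,0,0,8]],
], squeeze=25)

```text
time: 19.2
tcp_pos: [0.4612, 0.1593, 0.0143]
tcp_rot: [0.974, -0.226, 0.001, -0.0]
ft_force: [0.3, -0.7, 4.7]
finger_gap: 0.0114
```

Call:
drive_tool([
  [[0,0,0,0,0,-20,8],[0,0,0,0,0,-50,8],[0,0,0,0,0,-85,8],[0,0,0,0,0,-110,8],[0,0,0,0,0,-110,8]],
])

```text
time: 19.62
tcp_pos: [0.4643, 0.1599, 0.1291]
tcp_rot: [0.974, -0.226, 0.005, -0.002]
ft_force: [0.9, -0.6, 0.3]
finger_gap: 0.0113
```

```bash
python3 bx.py -21 -19 .12
```

```text
[ 0.5686 -0.1359]
turn [ -0.2  -0.5 -18.2] shift [223.7 219.8   9.9] dist 314
```

Call:
drive_tool([
  [[0,0,-4,28,27,0,8],[0,0,-8,56,54,0,8],[0,0,-12,84,82,0,8],[0,0,-15,112,110,0,8],[0,0,-18,140,138,0,8]],
])

```text
time: 20.03
tcp_pos: [0.5255, -0.0277, 0.1231]
tcp_rot: [0.998, -0.069, -0.0, -0.0]
ft_force: [1.5, 0.3, 0.2]
finger_gap: 0.0118
```

```bash
python3 bx.py -21 -19 .12
```

```text
[ 0.5686 -0.1359]
turn [-0.  0. -0.] shift [ 57.6 101.2   3.1] dist 117
```

Call:
drive_tool([
  [[0,0,0,20,35,0,8],[0,0,0,40,70,0,8],[0,0,0,57,100,3,8],[0,0,0,57,100,15,8],[0,0,0,57,100,15,8]],
])

```text
time: 20.45
tcp_pos: [0.5667, -0.1349, 0.1058]
tcp_rot: [0.997, -0.072, -0.002, -0.001]
ft_force: [-0.8, 0.3, -0.5]
finger_gap: 0.0118
```

```bash
python3 bx.py -21 -19 .026
```

```text
[ 0.5686 -0.1359]
turn [-0.1  0.2 -0.4] shift [ 2.3  0.9 79.8] dist 80
```

Call:
drive_tool([
  [[0,0,0,1,1,25,8],[0,0,0,1,1,50,8],[0,0,0,1,1,72,8],[0,0,0,1,1,82,8],[0,0,0,1,1,82,8]],
])

```text
time: 20.87
tcp_pos: [0.5662, -0.1325, 0.0241]
tcp_rot: [0.998, -0.07, -0.003, -0.001]
ft_force: [0.0, 0.5, 0.2]
finger_gap: 0.0114
```

Call:
drive_tool([
  [[0,0,0,0,0,0,22],[0,0,0,0,0,0,22],[0,0,0,0,0,-25,22],[0,0,0,0,0,-60,22],[0,0,0,0,0,-80,30]],
])

```text
time: 21.28
tcp_pos: [0.5705, -0.135, 0.1112]
tcp_rot: [0.997, -0.071, 0.003, 0.001]
ft_force: [0.9, -0.9, 0.8]
finger_gap: 0.025
```

```bash
python3 go.py .4607 -.0629 .08 -16.6
```

```text
turn [ 0.1 -0.3  8.5] shift [-119.   -55.9   30.5] dist 135
```

Call:
drive_tool([
  [[0,0,3,-35,-16,0,35],[0,0,6,-70,-32,5,35],[0,0,8.5,-105,-49,15,35],[0,0,8.5,-118,-56,28,35],[0,0,8.5,-118,-56,28,35]],
])

```text
time: 21.7
tcp_pos: [0.4557, -0.0596, 0.0784]
tcp_rot: [0.99, -0.144, -0.002, -0.001]
ft_force: [-0.2, 0.3, -0.2]
finger_gap: 0.0352
```

Call:
drive_tool([
  [[0,0,0,0,0,0,35],[0,0,0,0,0,0,35]],
])

```text
time: 21.87
tcp_pos: [0.4623, -0.0634, 0.0804]
tcp_rot: [0.99, -0.144, 0.002, 0.001]
ft_force: [1.6, 0.2, 0.2]
finger_gap: 0.0346
```

```bash
python3 go.py .4607 -.0629 .006 -16.6; python3 - <<'E'
from h import *
for n in('top','scene'): snap(n,n+'9')
a=cv2.imread('pics/top9.png')[150:275,230:430];b=cv2.imread('pics/scene9.png')[130:250,220:400]
cv2.imwrite('pics/c9.png',np.vstack([cv2.resize(a,(500,312)),cv2.resize(b,(500,286+0))]))
E
```

```text
turn [ 0.  -0.3 -0. ] shift [-2.  -0.1 74.4] dist 74
```

View pics/c9.png

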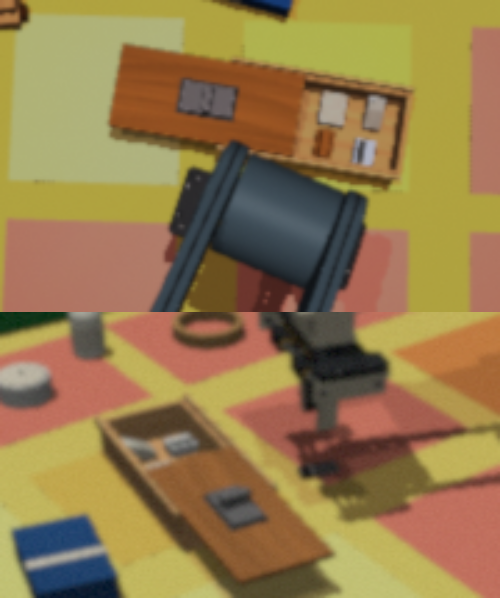

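Call:
drive_tool([
  [[0,0,0,-1,0,25,35],[0,0,0,-1,0,50,35],[0,0,0,-1,0,68,35],[0,0,0,-1,0,74,35],[0,0,0,-1,0,74,35]],
])

```text
time: 22.38
tcp_pos: [0.4588, -0.0623, 0.0036]
tcp_rot: [0.989, -0.145, -0.001, -0.0]
ft_force: [0.1, 0.8, -0.0]
finger_gap: 0.035
```

Call:
drive_tool([
  [[0,0,0,0,0,0,20],[0,0,0,0,0,0,8],[0,0,0,0,0,0,8],[0,0,0,0,0,0,8],[0,0,0,0,0,0,8]],
], squeeze=25)

```text
time: 22.8
tcp_pos: [0.4599, -0.0625, 0.0057]
tcp_rot: [0.989, -0.145, 0.001, 0.0]
ft_force: [0.1, -0.2, 4.5]
finger_gap: 0.0155
```

Call:
drive_tool([
  [[0,0,0,0,0,-20,8],[0,0,0,0,0,-50,8],[0,0,0,0,0,-85,8],[0,0,0,0,0,-95,8],[0,0,0,0,0,-95,8]],
])

```text
time: 23.22
tcp_pos: [0.4612, -0.0628, 0.103]
tcp_rot: [0.989, -0.145, 0.004, 0.001]
ft_force: [0.9, -0.9, 0.0]
finger_gap: 0.0154
```

```bash
python3 bx.py 0 -45 .10; python3 - <<'E'
from h import *
f=grab_frame('top')
X=np.array([.9905,-.1376]);Y=np.array([.1376,.9905])
for n,x,y,z in(('memo',332,108,.02),('eraser',373,112,.019),('stamp',324,143,.025),('sharp',364,150,.021)):
    p=ray(f,230+x/2.5-.3,150+y/2.5-.3,z)[:2]-[.592,-.12];print(n,p@X,p@Y)
E
```

```text
[ 0.5858 -0.1646]
turn [ 0.1 -0.4 -8.7] shift [148.5  61.8   4.1] dist 161
memo 0.020418006362252068 -0.019610180234011933
eraser 0.023875941588422284 -0.06771431242370887
stamp -0.022289344274489673 -0.016519326389458005
sharp -0.02219263399353199 -0.06397956206379454
```

Call:
drive_tool([
  [[0,0,-3,37,15,0,8],[0,0,-6,74,30,0,8],[0,0,-8.6,111,45,0,8],[0,0,-8.6,148,60,0,8],[0,0,-8.6,148,60,10,8]],
])

```text
time: 23.68
tcp_pos: [0.5895, -0.1675, 0.0895]
tcp_rot: [0.997, -0.071, 0.003, 0.002]
ft_force: [0.1, -0.9, 0.7]
finger_gap: 0.0153
```

Call:
drive_tool([
  [[0,0,0,0,0,10,8],[0,0,0,0,0,20,8],[0,0,0,0,0,20,8]],
])

```text
time: 23.93
tcp_pos: [0.5799, -0.1598, 0.0655]
tcp_rot: [0.998, -0.07, -0.004, -0.002]
ft_force: [-0.5, 0.5, -0.6]
finger_gap: 0.0157
```

```bash
python3 bx.py 0 -43.5 .037
```

```text
[ 0.586  -0.1631]
turn [-0.2  0.4 -0.1] shift [ 6.7  2.5 28.5] dist 29
```

Still oscillating; let it settle.

Call:
drive_tool([
  [[0,0,0,0,0,8,8],[0,0,0,0,0,12,8],[0,0,0,0,0,12,8],[0,0,0,0,0,12,8],[0,0,0,0,0,12,8]],
])

```text
time: 24.35
tcp_pos: [0.5838, -0.1619, 0.0583]
tcp_rot: [0.998, -0.07, 0.0, 0.0]
ft_force: [-0.1, 0.5, 0.5]
finger_gap: 0.0156
```

```bash
python3 bx.py 0 -43.5 .036
```

```text
[ 0.586  -0.1631]
turn [ 0.  -0.1 -0.1] shift [ 2.4  0.9 22.3] dist 22
```

Call:
drive_tool([
  [[0,0,0,2,1,10,8],[0,0,0,2,1,20,8],[0,0,0,2,1,23,8],[0,0,0,2,1,23,8],[0,0,0,2,1,23,8]],
])

```text
time: 24.77
tcp_pos: [0.5849, -0.163, 0.0339]
tcp_rot: [0.998, -0.07, -0.001, -0.0]
ft_force: [0.2, -0.1, -0.1]
finger_gap: 0.0154
```

Call:
drive_tool([
  [[0,0,0,0,0,0,30],[0,0,0,0,0,0,30],[0,0,0,0,0,-20,30],[0,0,0,0,0,-50,30],[0,0,0,0,0,-80,40]],
])

```text
time: 25.18
tcp_pos: [0.5846, -0.1629, 0.1149]
tcp_rot: [0.998, -0.07, -0.001, -0.0]
ft_force: [0.3, -0.2, 0.2]
finger_gap: 0.0333
```

Call:
drive_tool([
  [[0,0,0,-40,0,0,40],[0,0,0,-80,-5,0,40],[0,0,0,-120,-20,0,40],[0,0,0,-130,-40,0,40],[0,0,0,-130,-70,0,40]],
])

```text
time: 25.6
tcp_pos: [0.4632, -0.0757, 0.115]
tcp_rot: [0.997, -0.071, -0.001, 0.0]
ft_force: [0.6, -1.0, 0.5]
finger_gap: 0.04
```

```bash
python3 - <<'E'
from h import *
for n in('top','scene'): snap(n,n+'10')
a=cv2.imread('pics/top10.png')[150:275,230:430];b=cv2.imread('pics/top10.png')[175:227,340:400]
cv2.imwrite('pics/c10.png',np.vstack([cv2.resize(a,(450,281)),cv2.resize(b,(450,310),interpolation=cv2.INTER_CUBIC)]))
E
```

```text
(no output)
```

View pics/c10.png

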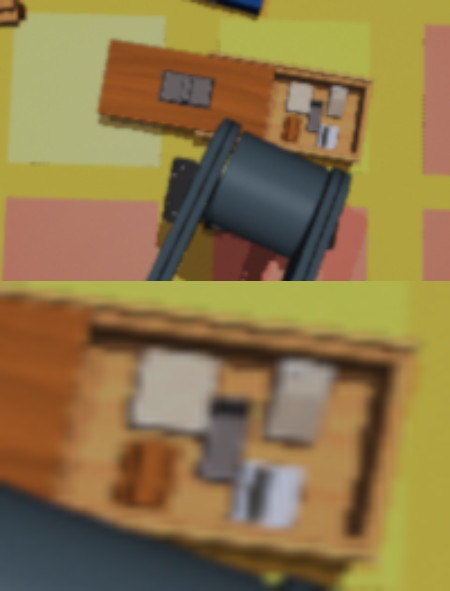

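View pics/scene10.png

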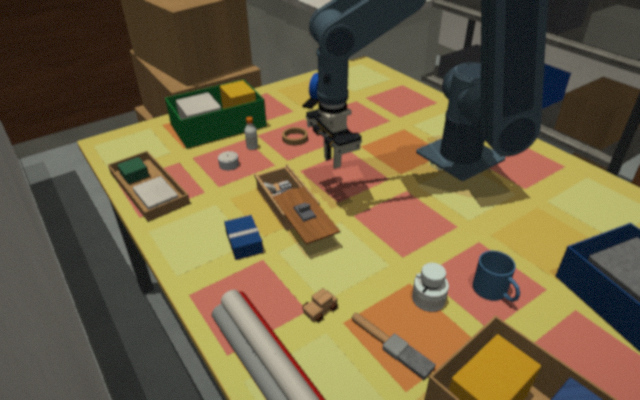

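All five items are inside and low: memo, eraser, stamp, sharpener, and the lead case in the gap. Next, close the cover.

```bash
python3 go.py .610 .0038 .12 -7.9
```

```text
turn [-0.1 -0.  -0. ] shift [132.3 -95.7  -4.4] dist 163
```

Call:
drive_tool([
  [[0,0,0,33,-24,-4,40],[0,0,0,66,-48,-4,40],[0,0,0,99,-72,-4,40],[0,0,0,132,-95,-4,40],[0,0,0,132,-95,-4,40]],
])

```text
time: 26.12
tcp_pos: [0.6168, 0.002, 0.1185]
tcp_rot: [0.998, -0.069, 0.003, -0.0]
ft_force: [-0.3, -0.4, -0.2]
finger_gap: 0.0401
```

Call:
drive_tool([
  [[0,0,0,0,0,10,40],[0,0,0,0,0,20,40],[0,0,0,0,0,20,40],[0,0,0,0,0,20,40]],
])

```text
time: 26.45
tcp_pos: [0.6084, -0.0008, 0.0974]
tcp_rot: [0.998, -0.071, -0.002, -0.0]
ft_force: [-0.5, 0.1, -0.0]
finger_gap: 0.0399
```

```bash
python3 go.py .610 .0038 .0735 -7.9
```

```text
turn [ 0.   0.2 -0.2] shift [ 1.  -4.8 23.9] dist 24
```

Call:
drive_tool([
  [[0,0,0,0,-4,12,40],[0,0,0,0,-4,24,40],[0,0,0,0,-4,24,40],[0,0,0,0,-4,24,20],[0,0,0,0,-4,24,5]],
])

```text
time: 26.87
tcp_pos: [0.6108, 0.0038, 0.0745]
tcp_rot: [0.998, -0.07, -0.0, -0.0]
ft_force: [1.1, -0.4, -0.1]
finger_gap: 0.0309
```

Call:
drive_tool([
  [[0,0,0,0,0,0,5],[0,0,0,0,0,0,5],[0,0,0,0,0,0,5],[0,0,0,0,0,0,5]],
], squeeze=15)

```text
time: 27.2
tcp_pos: [0.6113, 0.0038, 0.0751]
tcp_rot: [0.998, -0.07, 0.0, 0.0]
ft_force: [1.1, -1.1, 1.0]
finger_gap: 0.0098
```

Call:
drive_tool([
  [[0,0,0,0,0,4,5],[0,0,0,0,0,8,5],[0,0,0,0,0,12,5],[0,0,0,0,0,14,5],[0,0,0,0,0,14,5]],
])

```text
time: 27.62
tcp_pos: [0.6132, 0.0036, 0.0636]
tcp_rot: [0.998, -0.07, 0.003, 0.0]
ft_force: [-2.0, -0.0, 15.9]
finger_gap: 0.0096
```

Call:
drive_tool([
  [[0,0,0,0,6,0,5],[0,0,0,0,12,0,5],[0,0,0,0,20,0,5],[0,0,0,0,28,0,5],[0,0,0,0,36,0,5]],
])

```text
time: 28.03
tcp_pos: [0.6082, -0.0318, 0.0636]
tcp_rot: [0.998, -0.07, 0.003, -0.0]
ft_force: [-2.1, 2.4, 17.0]
finger_gap: 0.0098
```

Call:
drive_tool([
  [[0,0,0,0,8,0,5],[0,0,0,0,16,0,5],[0,0,0,0,24,0,5],[0,0,0,0,32,0,5],[0,0,0,0,40,0,5]],
])

```text
time: 28.45
tcp_pos: [0.6027, -0.0717, 0.0636]
tcp_rot: [0.998, -0.07, 0.003, 0.0]
ft_force: [-0.9, 1.9, 16.3]
finger_gap: 0.0097
```

Call:
drive_tool([
  [[0,0,0,0,8,0,5],[0,0,0,0,16,0,5],[0,0,0,0,24,0,5],[0,0,0,0,32,0,5],[0,0,0,0,38,0,5]],
])

```text
time: 28.87
tcp_pos: [0.5974, -0.1099, 0.0636]
tcp_rot: [0.998, -0.07, 0.003, 0.001]
ft_force: [-0.6, 3.0, 16.6]
finger_gap: 0.0099
```

Remaining is about 10.5 mm; I'll overshoot slightly to reach the end stop.

Call:
drive_tool([
  [[0,0,0,0,5,0,5],[0,0,0,0,9,0,5],[0,0,0,0,12,0,5],[0,0,0,0,13,0,5],[0,0,0,0,13,0,5]],
])

```text
time: 29.28
tcp_pos: [0.5959, -0.1205, 0.0636]
tcp_rot: [0.998, -0.07, 0.003, -0.001]
ft_force: [0.5, 8.1, 17.1]
finger_gap: 0.0099
```

```bash
python3 -c "
from h import *
s=observe();d=s['tcp_pos'][:2]-np.array([.6132,.0036]);print(s['tcp_pos'],s['ft_force'],np.linalg.norm(d))"
```

```text
[ 0.59590093 -0.12045445  0.06360918] [ 0.46091843  8.07117813 17.05320396] 0.12525479928317065
```

Call:
drive_tool([
  [[0,0,0,0,-1,-5,5],[0,0,0,0,-2,-10,5],[0,0,0,0,-2,-13,5],[0,0,0,0,-2,-13,5],[0,0,0,0,-2,-13,5]],
])

```text
time: 29.7
tcp_pos: [0.5943, -0.1199, 0.0721]
tcp_rot: [0.998, -0.07, 0.001, -0.0]
ft_force: [6.5, -0.2, -8.1]
finger_gap: 0.0099
```

Call:
drive_tool([
  [[0,0,0,0,0,0,20],[0,0,0,0,0,0,40],[0,0,0,0,0,0,40],[0,0,0,0,0,-25,40],[0,0,0,0,0,-60,50]],
])

```text
time: 30.12
tcp_pos: [0.5905, -0.1189, 0.1306]
tcp_rot: [0.998, -0.07, -0.004, -0.001]
ft_force: [0.3, -0.2, 0.1]
finger_gap: 0.0383
```

```bash
python3 go.py .515 .3695 .16 60; python3 go.py .515 .3695 .16 100; python3 -c "
from h import *
print(observe()['joint_positions'])"
```

```text
turn [ -0.4   0.4 -68. ] shift [-143.3 -473.1  -27.2] dist 495
turn [  -0.5    0.2 -108. ] shift [-143.3 -473.1  -27.2] dist 495
[-3.83633056e-01  4.25365253e-01  1.51774733e+00 -2.06303909e-04
  1.20732775e+00  1.32761178e+00]
```

Cover closed; next, the tub cap.

Call:
drive_tool([
  [[0,0,-7,-9,-30,-10,70],[0,0,-14,-18,-60,-20,75],[0,0,-21,-27,-90,-27,75],[0,0,-28,-36,-120,-27,75],[0,0,-35,-45,-150,-27,75]],
])

```text
time: 30.53
tcp_pos: [0.5696, 0.036, 0.1616]
tcp_rot: [0.972, 0.236, 0.001, 0.0]
ft_force: [1.0, 0.4, -0.3]
finger_gap: 0.0716
```

```bash
python3 go.py .515 .3695 .16 120;python3 - <<'E'
from h import *
for n in('top','scene'): snap(n,n+'11')
a=cv2.imread('pics/top11.png')[150:275,230:430];b=cv2.imread('pics/scene11.png')[130:250,220:400]
cv2.imwrite('pics/c11.png',np.vstack([cv2.resize(a,(450,281)),cv2.resize(b,(450,300),interpolation=cv2.INTER_CUBIC)]))
E
```

```text
turn [  0.1  -0.  -92.7] shift [ 104.3 -321.5    1.4] dist 338
```

View pics/c11.png

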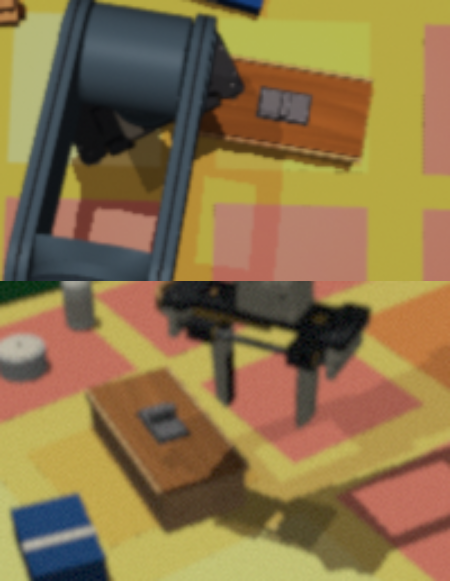

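The cover is home with the tab plate visible at mid-cover (285,105). On to the tub.

Call:
drive_tool([
  [[0,0,-7,9,-28,0,75],[0,0,-14,18,-56,0,75],[0,0,-21,27,-84,0,75],[0,0,-28,36,-112,0,75],[0,0,-35,45,-140,0,75]],
])

```text
time: 31.05
tcp_pos: [0.5463, 0.1804, 0.1607]
tcp_rot: [0.856, 0.516, -0.0, 0.0]
ft_force: [0.5, -0.4, -0.1]
finger_gap: 0.0748
```

```bash
python3 go.py .515 .3695 .16 120
```

```text
turn [ -0.    0.  -57.8] shift [ 152.6 -116.     0.6] dist 192
```

Call:
drive_tool([
  [[0,0,-7,28,-21,0,75],[0,0,-14,56,-42,0,75],[0,0,-21,84,-63,0,75],[0,0,-28,112,-84,0,75],[0,0,-35,130,-100,0,75]],
])

```text
time: 31.47
tcp_pos: [0.5191, 0.3439, 0.1606]
tcp_rot: [0.661, 0.75, 0.0, -0.0]
ft_force: [0.3, 0.4, 0.3]
finger_gap: 0.0749
```

```bash
python3 go.py .515 .3695 .13 120
```

```text
turn [  0.   -0.  -22.7] shift [25.9 -0.8 30.6] dist 40
```

Call:
drive_tool([
  [[0,0,-7,10,0,10,75],[0,0,-14,20,-1,20,75],[0,0,-21,26,-1,30,75],[0,0,-22.7,26,-1,30,75],[0,0,-22.7,26,-1,30,75]],
])

```text
time: 31.88
tcp_pos: [0.5149, 0.367, 0.1296]
tcp_rot: [0.502, 0.865, -0.001, -0.0]
ft_force: [-1.3, 0.6, 0.5]
finger_gap: 0.0753
```

```bash
python3 go.py .515 .3695 .08 120;python3 - <<'E'
from h import *
for n in('top','scene'): snap(n,n+'12')
a=cv2.imread('pics/top12.png')[170:270,135:235];b=cv2.imread('pics/scene12.png')[220:320,385:485]
cv2.imwrite('pics/c12.png',np.hstack([cv2.resize(a,(400,400)),cv2.resize(b,(400,400),interpolation=cv2.INTER_CUBIC)]))
E
```

```text
turn [-0.1  0.  -0.3] shift [ 2.2  1.5 49.6] dist 50
```

View pics/c12.png

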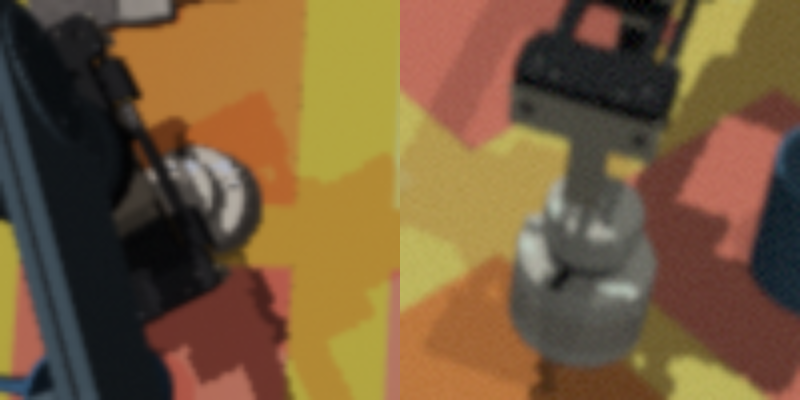

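Call:
drive_tool([
  [[0,0,0,2,1,20,75],[0,0,0,2,1,38,75],[0,0,0,2,1,48,75],[0,0,0,2,1,51,75],[0,0,0,2,1,51,75]],
])

```text
time: 32.4
tcp_pos: [0.5149, 0.3692, 0.0791]
tcp_rot: [0.503, 0.864, -0.001, -0.0]
ft_force: [-0.0, 0.3, -1.0]
finger_gap: 0.0749
```

Call:
drive_tool([
  [[0,0,0,0,0,0,60],[0,0,0,0,0,0,45],[0,0,0,0,0,0,45],[0,0,0,0,0,0,45],[0,0,0,0,0,0,45]],
], squeeze=40)

```text
time: 32.82
tcp_pos: [0.5145, 0.3694, 0.0802]
tcp_rot: [0.502, 0.865, -0.0, -0.0]
ft_force: [-1.8, -2.5, 3.3]
finger_gap: 0.0513
```

Call:
drive_tool([
  [[0,0,0,0,0,3,45],[0,0,0,0,0,6,45],[0,0,0,0,0,9,45],[0,0,0,0,0,12,45],[0,0,0,0,0,12,45]],
])

```text
time: 33.23
tcp_pos: [0.5147, 0.3696, 0.0722]
tcp_rot: [0.502, 0.865, 0.0, 0.0]
ft_force: [-11.5, -7.6, 30.8]
finger_gap: 0.0512
```

Call:
drive_tool([
  [[0,0,0,0,0,0,45],[0,0,0,0,0,0,45]],
])

```text
time: 33.4
tcp_pos: [0.5147, 0.3695, 0.0722]
tcp_rot: [0.502, 0.865, 0.0, 0.001]
ft_force: [-12.3, -7.6, 31.4]
finger_gap: 0.0511
```

Call:
drive_tool([
  [[0,0,0,0,0,-2,45],[0,0,6,0,0,-2,45],[0,0,12,0,0,-2,45],[0,0,18,0,0,-2,45],[0,0,24,0,0,-2,45]],
])

```text
time: 33.82
tcp_pos: [0.5147, 0.3695, 0.0724]
tcp_rot: [0.673, 0.74, 0.0, 0.0]
ft_force: [-8.2, -5.9, 19.3]
finger_gap: 0.0513
```

```bash
python3 -c "
from h import *
s=observe();print(s['tcp_pos'],s['ft_force'],s['torque'],s['tcp_rot'],s['joint_positions'][5])"
```

```text
[0.51471606 0.36954603 0.07238057] [-8.22370237 -5.92774792 19.3278188 ] [-1.09009798  1.53843492 -0.01150369] [6.73064235e-01 7.39583960e-01 1.57948213e-04 2.77227497e-04] 0.3532336110692442
```

Call:
drive_tool([
  [[0,0,6,0,0,0,45],[0,0,12,0,0,0,45],[0,0,18,0,0,0,45],[0,0,24,0,0,0,45],[0,0,30,0,0,0,45]],
])

```text
time: 34.23
tcp_pos: [0.5148, 0.3695, 0.0723]
tcp_rot: [0.841, 0.54, 0.0, 0.0]
ft_force: [-9.0, -5.2, 18.8]
finger_gap: 0.0515
```

```bash
cat > t.py <<'E'
from h import *
s=observe();q=s['tcp_rot'];print(s['tcp_pos'],s['ft_force'],s['torque'].round(3),'psi',np.degrees(2*np.arctan2(q[1],q[0])),'q6',np.degrees(s['joint_positions'][5]))
E
python3 t.py
```

```text
[0.51482751 0.3695353  0.07234278] [-8.96356503 -5.22558851 18.8237271 ] [-1.04   1.385  0.117] psi 65.41030125238066 q6 50.22733890020254
```

Call:
drive_tool([
  [[0,0,6,0,0,0,45],[0,0,12,0,0,0,45],[0,0,18,0,0,0,45],[0,0,24,0,0,0,45],[0,0,30,0,0,0,45]],
])

```text
time: 34.65
tcp_pos: [0.515, 0.3694, 0.0724]
tcp_rot: [0.953, 0.304, 0.0, 0.0]
ft_force: [-7.8, -5.3, 19.2]
finger_gap: 0.0511
```

```bash
python3 t.py
```

```text
[0.51496219 0.36941242 0.07237692] [-7.81431406 -5.25788251 19.24934261] [-1.189  1.43   0.111] psi 35.41030277108412 q6 80.22892019599546
```

Call:
drive_tool([
  [[0,0,6,0,0,0,45],[0,0,12,0,0,0,45],[0,0,18,0,0,0,45],[0,0,24,0,0,0,45]],
])

```text
time: 34.98
tcp_pos: [0.5159, 0.3694, 0.0722]
tcp_rot: [0.995, 0.101, 0.002, 0.001]
ft_force: [-5.3, -4.3, 15.7]
finger_gap: 0.0513
```

```bash
python3 t.py; python3 -c "
from h import *
snap('scene','s13')
b=cv2.imread('pics/s13.png')[240:320,390:470]
cv2.imwrite('pics/c13.png',cv2.resize(b,(480,480),interpolation=cv2.INTER_CUBIC))"
```

```text
[0.51587468 0.36939662 0.07224466] [-5.33270722 -4.31473144 15.74561059] [-1.212  1.095  1.296] psi 11.54100269972106 q6 104.13527880011202
```

View pics/c13.png

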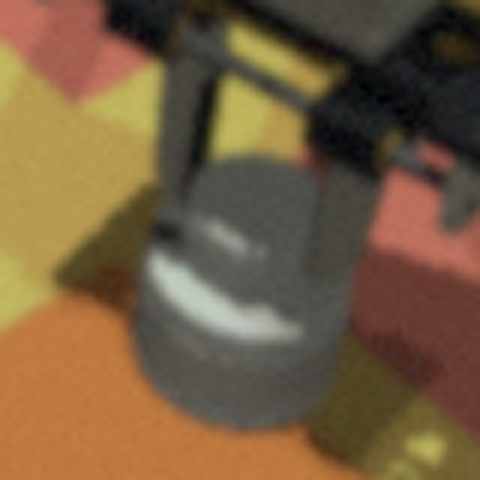

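Torque jumped to 1.3 N m, which is either the stop or a finger on the block. I'll release and look.

Call:
drive_tool([
  [[0,0,0,0,0,0,70],[0,0,0,0,0,0,75],[0,0,0,0,0,-20,75],[0,0,0,0,0,-50,75],[0,0,0,0,0,-90,75]],
])

```text
time: 35.45
tcp_pos: [0.5133, 0.369, 0.1568]
tcp_rot: [0.995, 0.102, -0.003, 0.001]
ft_force: [0.4, 0.8, -0.2]
finger_gap: 0.0744
```

Call:
drive_tool([
  [[0,0,0,-40,0,0,75],[0,0,0,-80,0,0,75],[0,0,0,-120,0,0,75],[0,0,0,-120,0,0,75]],
])

```text
time: 35.78
tcp_pos: [0.3887, 0.3433, 0.1577]
tcp_rot: [0.995, 0.103, -0.005, 0.001]
ft_force: [-0.7, -0.2, -1.4]
finger_gap: 0.075
```

```bash
python3 t.py; python3 -c "
from h import *
snap('scene','s14');snap('top','t14')
b=cv2.imread('pics/s14.png')[250:320,395:465]
a=cv2.imread('pics/t14.png')[180:260,145:225]
cv2.imwrite('pics/c14.png',np.hstack([cv2.resize(a,(400,400),interpolation=cv2.INTER_CUBIC),cv2.resize(b,(400,400),interpolation=cv2.INTER_CUBIC)]))"
```

```text
[0.38874583 0.34327486 0.15766859] [-0.71289319 -0.23811178 -1.4282882 ] [0.036 0.019 0.01 ] psi 11.79401401824083 q6 107.22965334371483
```

View pics/c14.png

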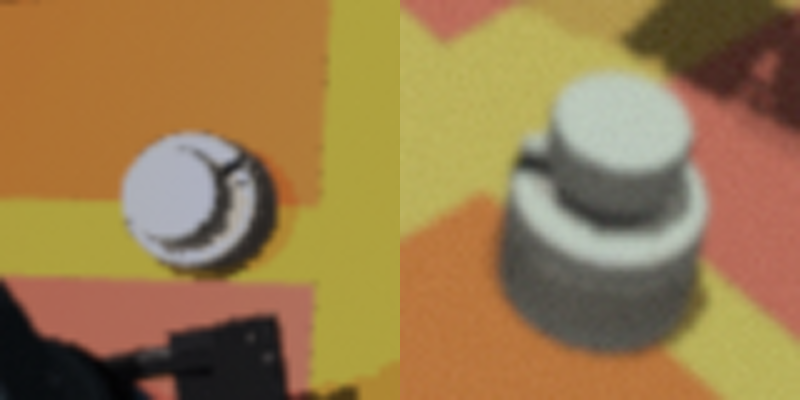

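```bash
python3 -c "
from h import *
o=[]
for n in('scene0','s14'):
    o.append(cv2.resize(cv2.imread(f'pics/{n}.png')[265:300,408:443],(380,380),interpolation=cv2.INTER_NEAREST))
for n in('top0','t14'):
    o.append(cv2.resize(cv2.imread(f'pics/{n}.png')[198:233,165:200],(380,380),interpolation=cv2.INTER_NEAREST))
cv2.imwrite('pics/c15.png',np.vstack([np.hstack(o[:2]),np.hstack(o[2:])])[:, :][:600] if 0 else cv2.resize(np.vstack([np.hstack(o[:2]),np.hstack(o[2:])]),(600,600)))
f=grab_frame('scene')
c=np.array([.515,.3695])
for u,v in((419,275.9),(395+130/5.714,250+162/5.714),(424.75,292)):
    p=ray(f,u,v,.06)[:2]-c;print(np.degrees(np.arctan2(p[1],p[0])),np.linalg.norm(p))
"
```

```text
-71.83250395605295 0.02960858880993728
-55.578286732758684 0.02959179006155177
21.99584083194053 0.03507676198011821
```

View pics/c15.png

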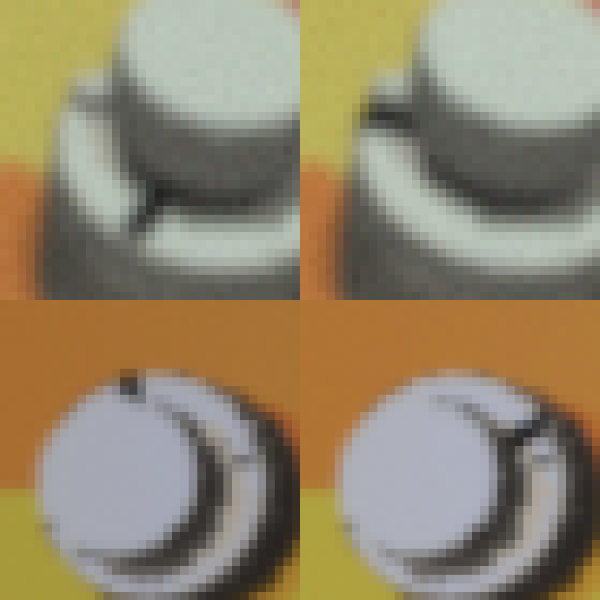

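The pointer now sits against the block's near face with no gap in either view, and the torque showed a hard stop. Last check is the box: is the tab up and the cover home?

```bash
python3 -c "
from h import *
o=[]
for n in('scene0','s14'):
    o.append(cv2.imread(f'pics/{n}.png')[160:230,250:325])
d=cv2.absdiff(*o);print('mean',d.mean(),'max',d.max(), 'tab region',d[10:40,20:50].mean(axis=(0,1)))
g=[cv2.resize(x,(380,354),interpolation=cv2.INTER_CUBIC) for x in o]
cv2.imwrite('pics/c16.png',np.hstack(g))
a=[cv2.imread(f'pics/{n}.png')[165:235,305:405] for n in('top0','t14')];d=cv2.absdiff(*a);print(d.mean(),d.max())
"
```

```text
mean 4.050349206349206 max 104 tab region [2.54       2.34222222 2.32555556]
5.757476190476191 23
```

View pics/c16.png

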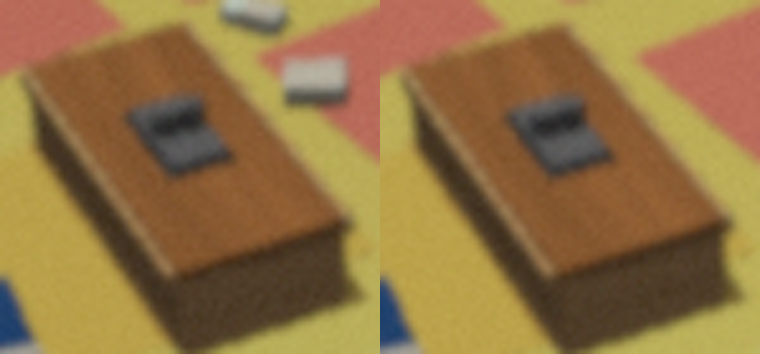

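View pics/t14.png

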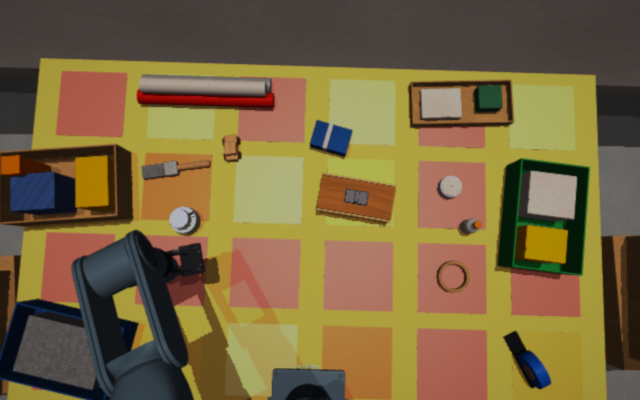

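```bash
python3 -c "
from h import *
a=[cv2.imread(f'pics/{n}.png')[240:310,465:530] for n in('scene0','s14')]
cv2.imwrite('pics/c17.png',np.hstack([cv2.resize(x,(350,377)) for x in a]))"
```

```text
(no output)
```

View pics/c17.png

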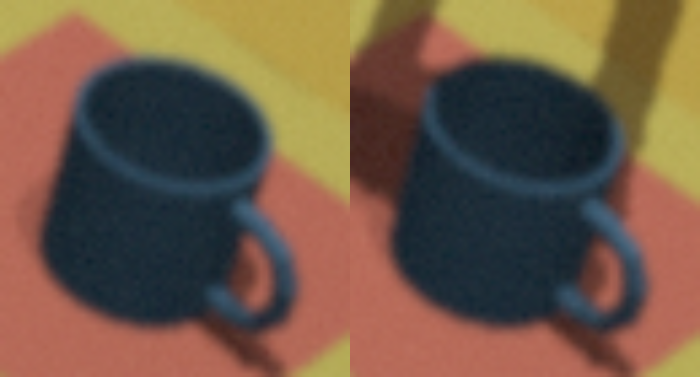

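The mug is in the same place. Handing in.

```bash
python3 -c "
from plant import *
print(finish_job())"
```

```text
the job is handed in; nothing more can be done
None
```

The job is handed in at about 36 s of the 210 s allowed, and every check I made came out right.

- **Pencil box:** I pinched and pressed the tab and slid the cover 125 mm to its stop. All five items (eraser, memo pad, sharpener, stamp, lead case) went in and lie below the wall tops. I then pressed and slid the cover 125 mm back home. In the last picture the box and tab match the starting picture, so the cover is home and the tab is up.
- **Bead tub:** I pressed the cap about 8 mm and turned it clockwise. The torque held at about 0.12 N m while the inner cap turned, then jumped to 1.3 N m at the stop. The pointer turned about 78° and stands against the block in both views. I checked this by torque and pictures only, with no second press and turn.
- **Other things:** I saw none of them moved. The robot was clear of everything at the end.

The pictures can't resolve gaps under about 2–3 mm. The cap press peaked at 31 N for a moment.

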